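Slide the C-spacer onto the stack press

TASK

Clamp the glued tile blanks in the small stack press: take the open C-shaped spacer (not the closed ring) by its wooden grip and slide it sideways through its gap onto the copper rod, between the sprung pressing board and the cap. Push it fully home, so that the closed end of the gap bears firmly on the rod (about 8 N more than the sliding takes; never push the rod or the board with more than 20 N), then let go and leave it clamped there. Leave everything else where it is.

Things in the scene. Friction and masses are not known exactly. Their poses are not given: they have to be found in the camera images.
- c_spacer: C-shaped aluminium spacer lying flat, 14 mm thick, about 90 g. Origin: where the rod's axis will be when it is home, at its underside. +x points out of the gap, z up. The gap is 14 mm wide, its flat closed end at x = -6 mm. The arms are 12 mm wide, 38 mm over both. Behind, a tail 16 mm wide and 14 mm high runs back to x = -66 mm and carries the grip
- spacer_grip (a point): middle of the wooden grip, where to grasp: x = -58, y = 0, z = 34 mm in the spacer's frame; same axes. The grip is square, 16 x 16 mm, and stands on the tail from z = 14 to 48 mm
- spacer_mouth (a point): middle of the mouth, between the tips of the arms, at the underside: x = 36 mm in the spacer's frame. From x = 16 to 36 mm the arms splay out, opening the gap from 14 to 24 mm, and their top slopes down from 14 to 9 mm thick (a lead-in ramp)
- press: stack press, fixed to the table: base board 150 x 150 x 12 mm, in its middle an upright copper rod under a round fixed cap, 36 mm in diameter, underside 58 mm and top 70 mm above the table. Origin on the rod's axis at table height, x and y along the board's sides, x away from the robot. The spacer may come from any side; the -x side is kept free
- rod: the upright copper rod itself, 12 mm in diameter; same origin and axes as press
- rod_axis (a point): point on the rod's axis 46 mm above the table, at the height of the pressing board's top face when it is up
- board_top (a point): centre of the sprung pressing board's top face, on the rod's axis. It is 46 mm above the table when up and can be pushed down 8 mm at most, so the free gap under the cap is 12 mm and the 14 mm spacer presses it down 2 mm. Spring: 2 N to start, 1.5 N more per mm. Landing on it pushes it down. Sliding the spacer in under the cap takes a steady push of some 3 to 10 N
- stack: wooden pressing board, 100 x 100 mm, around the rod (sides parallel to the base board's), with two glued tile blanks below it on a springy pad; origin as the press's, sinking with the board
- ring_spacer: closed ring, 40 mm across, 14 mm thick aluminium, with the same tail and wooden grip as the C-spacer but no gap: the wrong part, leave it where it lies. Origin at the ring's centre, underside
- glue: white glue bottle, 44 mm across, 130 mm high, bystander; origin under its centre
- flask: steel drinking flask, 70 mm across, 210 mm high, bystander; origin under its centre
- paint_pan: shallow dark paint pan, 150 mm across, 28 mm high, bystander; origin under its centre
- tile: loose square plywood tile 90 x 90 x 8 mm, bystander; origin under its centre
- cup: white cup, 72 mm across, 90 mm high, bystander; origin under its centre
- sponge: sponge block 90 x 60 x 30 mm, bystander; origin under its centre

How it is judged:
On the way, in this order (a step that is already met when the one before it is completed fails the run):
1. the C-spacer is lifted off the table (height (world z) of c_spacer above 0.02 m), for 0.1 s.
2. the rod is in the gap and the spacer is wedged between board and cap, pressing the board down (x of rod_axis in the frame of c_spacer between -0.004 and 0.014 m and y of rod_axis in the frame of c_spacer between -0.003 and 0.003 m and height (world z) of board_top below 0.045 m), for 0.1 s.
3. the spacer is pushed home: the closed end of its gap bears on the rod with over 5 N (x of rod_axis in the frame of c_spacer between -0.003 and 0.002 m and y of rod_axis in the frame of c_spacer between -0.0025 and 0.0025 m and contact force between c_spacer and rod above 5 N), for 0.2 s.
At the end, for the whole second after the job is handed in: The C-spacer is home on the rod (rod axis within -3 to +2 mm along and 2.5 mm across of its seat), lies flat (within 0.1 rad) between board and cap, holding the board down by more than 1 mm, released and at rest (x of rod_axis in the frame of c_spacer between -0.003 and 0.002 m and y of rod_axis in the frame of c_spacer between -0.0025 and 0.0025 m and height (world z) of board_top below 0.045 m and angle between c_spacer's own z axis and vertical below 0.1 rad and linear speed of c_spacer below 0.01 m/s); the robot touches nothing.
It fails at once if the spacer bears on the rod with more than 20 N (contact force between c_spacer and rod above 20 N).
It fails at once if the pressing board is pushed with more than 20 N (contact force between any of c_spacer, the arm, the fingers and stack above 20 N).
It fails at once if the closed ring or a bystander is moved more than 15 mm (distance of any of ring_spacer, glue, flask, paint_pan, tile, cup, sponge from where it was at the start of the episode above 0.015 m).
It also fails if it takes over 64 s, if anything falls off the work surface, if the arm or the gripper's body presses on something with over 40 N, if the wrist force passes 120 N, or if a joint passes its speed limit or range.

ROBOT

A 7-joint arm with a two-finger parallel gripper is mounted at the origin on the work surface. World frame = base frame: x ahead of the robot, y to its left, z up, the work surface at z = 0. Lengths are in m, angles in rad, forces in N, time in s.
With the tool pointing down it reaches from about 0.425 to 0.825 m from the base axis. Payload 3.6 kg.
Tool frame: the origin (TCP) lies at the very end of the fingers, on their centre line; the grasp point (between the pads) lies 19 mm behind it; z points along the fingers, y is the line along which they close (so a half turn about z gives the same grasp; the last joint's range is limited). The gripper opens to 85 mm and grips with 20 to 120 N. Pads are 22 mm wide; open, the fingers measure 114 mm over their backs; the gripper's body (76 mm by 85 mm) begins 54 mm behind the grasp point. The pads swing forward as they close: fully open they stand 13 mm farther back than shut.
Start: joints at [-1.268, 0.615, -0.013, 1.423, 0.008, 1.103, -0.04], TCP at [0.21, 0.615, 0.231] pointing down, gripper open.
Joint ranges: [-3.12, 3.12], [-0.3, 2.06], [-1.34, 1.32], [0.26, 2.42], [-1.36, 4.5], [0.01, 1.98], [-2.84, 2.84]. Speed limits (rad/s): [2.79, 2.79, 3.14, 3.14, 3.14, 3.14, 3.14].

INTERFACE

Orientations are given as a 3x3 rotation matrix whose columns are the frame's x, y, z axes.
In Python, from station import sensors, imaging, order, finder gives the robot as it stands.
- The arm moves only by the tool drive_tool, never from a script. Its argument "commands" is a list that holds one entry, the list of rows, each a list of 4 numbers: the shift along the tool's x, y, z normalised to -1 to 1, where 1 is 0.3 m, then the turn about the tool's z normalised to -1 to 1, where 1 is 2 rad. In form: [[[dx, dy, dz, spin], ...]]. A call has 1 to 20 rows; each row is the pose to reach, as a shift and turn from the pose commanded when the call began, along the tool's axes at that moment; what a row does not reach only later rows make up. A row lasts 1/8 s, in which the tool goes at most 62.5 mm and 10.7 degrees, less where a joint would pass 70% of its speed; a pose out of reach is approached as far as the arm can. A call with a number of a shift or a turn outside -1 to 1 is refused whole. A call with a gripper value outside its range is refused whole. "hand" is the gripper's target within -1 to 1 (shut at 1, half-way at 0, fully open at -1), set as the call begins (left out, the last holds). The fingers move at their own pace and stop on an object; "force" is the grip in N (left out, the last holds). Time passes only in rows, so rows that repeat a pose let the fingers close. It gives the time, the measured TCP pose, the force, the opening and the grip force at its end, in the units of the state.
- sensors.get_obs(): the state, without advancing time (a new reading comes with each control period).
- imaging.snapshot(name): name is "scene" or "top"; returns a dict with "pixels" (420x560x3 uint8, blue, green, red), "fx", "fy", "cx", "cy" (pixels), "R" (3x3) and "t" (3): a world point X has camera coordinates R X + t. Camera axes: x right, y down, z forward; pixel columns grow to the right and rows downward; lengths in m; the calibration is good to about 2 mm. A picture is of the moment at which its call begins. There is no depth.
- order.finish_job(): hands the job in; it is judged then, once.
Trained networks look in a picture, given as the dict that the camera call returned (one of the last four; its "shot" number tells which), for a name from the list of things; names that differ only in an ending like _2 or _b are one class to them, and where a whole thing is asked for, a point or a joint stands for the part that bears it (a point fixed in the world has none). Each returns a list of dicts, best first, with "p" (0 to 1); they miss things now and then, are a little off and sometimes report something else, mostly with a low value. They report only what shows in the picture. A call takes as long as a camera call.
- finder.look_for(query, picture): "at" ([column, row] in pixels, amid what is visible of it).
- finder.masks_of(query, picture): "mask" (420x560 bool, what is visible of it) and "at" ([column, row] in pixels, amid what is visible of it).
The state is a dict: "time": time; "q": joint angles; "dq": joint speeds; "joint_torque": joint torques, N m; "ee_pos": TCP position; "orientation": TCP orientation; "force": force on the tool from outside, world axes, zero at the start; "wrist_torque": the same for the moment, N m; "gripper_width": finger opening in m; "grasp_force": force on a finger pad.
Only numpy, scipy, OpenCV 4.12 (cv2) and the standard library are available. Lean on these libraries where they do the work, as an engineer would, in place of code of your own. Each camera call takes 0.05 s, during which the arm holds its last target. There are 200 camera calls.

## Working session

There is one attempt and no reset: what is moved stays moved. The work goes in short steps, Python scripts to look and compute and a tool call to move; the robot and the scene stay as the last step left them, time stands still between calls to the robot, and variables do not carry over. Pictures are saved under pics/ and viewed, at most 10 in all, crops included, and the job is handed in when it is done.

Besides the shell and the picture viewer there is one more tool, called after "Emit:" by a JSON object that holds its "method" and its "body", one argument or row to a line. drive_tool: Moves the arm, as the interface text tells. Its arguments: {"type":"object","properties":{"commands":{"type":"array","items":{"type":"array","items":{"type":"array","items":{"type":"number","minimum":-1,"maximum":1}}}},"hand":{"type":"number"},"force":{"type":"number"}},"required":["commands"]}

```bash
mkdir -p pics; ls; cat > h.py <<'E'
import numpy as np, cv2
from station import sensors, imaging, order, finder
def ray(s,uv):
    d=s["R"].T@np.array([(uv[0]-s["cx"])/s["fx"],(uv[1]-s["cy"])/s["fy"],1.]); return -s["R"].T@s["t"],d
def onz(s,uv,z):
    c,d=ray(s,uv); return c+d*(z-c[2])/d[2]
def proj(s,X):
    p=s["R"]@np.asarray(X,float)+s["t"]; return np.array([s["fx"]*p[0]/p[2]+s["cx"],s["fy"]*p[1]/p[2]+s["cy"]])
def tri(pairs):
    A=np.zeros((3,3));b=np.zeros(3)
    for s,uv in pairs:
        c,d=ray(s,uv);d=d/np.linalg.norm(d);M=np.eye(3)-np.outer(d,d);A+=M;b+=M@c
    return np.linalg.solve(A,b)
E
python3 - <<'E'
from h import *
np.set_printoptions(precision=4,suppress=True)
o=sensors.get_obs();print(o["time"],o["ee_pos"],o["orientation"])
S={}
for n in("scene","top"):
    s=S[n]=imaging.snapshot(n);cv2.imwrite(f"pics/{n}0.png",s["pixels"]);print(n,-s["R"].T@s["t"],s["fx"])
for q in["c_spacer","spacer_grip","spacer_mouth","rod","rod_axis","board_top","press","ring_spacer","glue","flask","paint_pan","tile","cup","sponge"]:
    for n in S:
        print(q,n,[(np.round(r["at"],1).tolist(),round(r["p"],2),onz(S[n],r["at"],0).round(3).tolist()) for r in finder.look_for(q,S[n])[:2]])
E
```

```text
pics
0.0 [0.2096 0.6145 0.2301] [[-0.9465  0.3228 -0.0008]
 [ 0.3228  0.9465 -0.0025]
 [-0.     -0.0026 -1.    ]]
scene [ 1.1715 -0.4334  1.0739] 469.1315847507784
top [0.3831 0.1019 1.446 ] 461.8658162645491
c_spacer scene [([150.4, 284.3], 0.7, [0.529, -0.297, 0.0])]
c_spacer top [([391.5, 228.0], 0.53, [0.54, -0.298, 0.0])]
spacer_grip scene [([147.8, 282.1], 0.81, [0.519, -0.299, 0.0]), ([279.6, 143.6], 0.45, [0.353, 0.288, 0.0])]
spacer_grip top [([262.0, 190.3], 0.58, [0.65, 0.115, 0.0]), ([395.1, 228.4], 0.54, [0.539, -0.309, 0.0])]
spacer_mouth scene [([150.2, 284.9], 0.72, [0.53, -0.298, 0.0])]
spacer_mouth top [([391.9, 227.5], 0.49, [0.542, -0.299, 0.0])]
rod scene []
rod top [([392.8, 227.2], 0.5, [0.543, -0.302, 0.0])]
rod_axis scene [([299.4, 227.7], 0.58, [0.641, 0.115, 0.0])]
rod_axis top [([260.3, 190.3], 0.72, [0.65, 0.12, 0.0])]
board_top scene []
board_top top [([265.4, 194.0], 0.79, [0.638, 0.104, 0.0])]
press scene [([300.5, 229.3], 0.78, [0.647, 0.114, 0.0])]
press top [([263.0, 189.4], 0.79, [0.653, 0.112, 0.0])]
ring_spacer scene [([195.2, 246.9], 0.66, [0.50
[... 162 characters left out ...]
[0.731, -0.122, 0.0])]
glue top [([346.2, 157.6], 0.64, [0.765, -0.153, 0.0])]
flask scene []
flask top [([141.9, 179.5], 0.68, [0.674, 0.497, 0.0])]
paint_pan scene [([329.1, 123.9], 0.81, [0.387, 0.477, 0.0])]
paint_pan top [([145.9, 267.2], 0.97, [0.399, 0.467, 0.0]), ([264.5, 190.6], 0.67, [0.649, 0.107, 0.0])]
tile scene [([329.5, 119.9], 0.75, [0.374, 0.492, 0.0]), ([147.0, 282.9], 0.24, [0.52, -0.302, 0.0])]
tile top [([392.5, 163.6], 0.66, [0.749, -0.303, 0.0])]
cup scene [([296.9, 276.1], 0.81, [0.752, 0.007, 0.0])]
cup top [([303.6, 148.5], 0.93, [0.791, -0.015, 0.0])]
sponge scene [([279.0, 142.9], 0.71, [0.349, 0.289, 0.0])]
sponge top [([205.9, 279.3], 0.71, [0.366, 0.28, 0.0])]
```

```bash
python3 - <<'E'
import cv2,numpy as np
a=cv2.imread("pics/scene0.png");b=cv2.imread("pics/top0.png")
r=lambda i,x,y,w,h:cv2.resize(i[y:y+h,x:x+w],(400,300),interpolation=cv2.INTER_CUBIC)
cv2.imwrite("pics/m1.png",np.vstack([np.hstack([cv2.resize(b,(400,300)),r(b,330,190,100,75)]),np.hstack([r(b,215,155,100,75),r(a,110,220,120,90)])]))
E
```

```text
(no output)
```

View pics/m1.png

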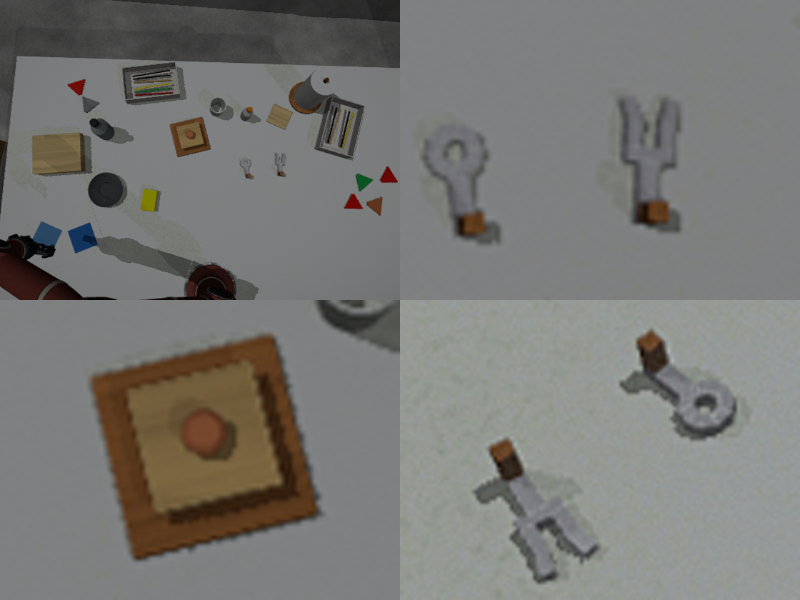

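View pics/scene0.png

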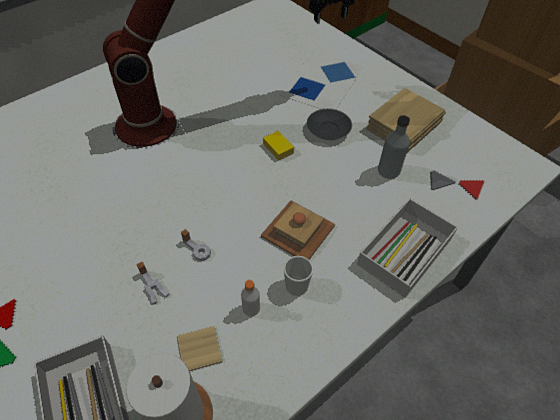

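```bash
cat > fit.py <<'E'
from h import *
from scipy.optimize import minimize
def box(x0,x1,y0,y1,z0,z1): return np.array([[x,y,z] for x in(x0,x1) for y in(y0,y1) for z in(z0,z1)])
def prism(ps,z0,z1): return np.array([[x,y,z] for x,y in ps for z in (z0,z1)])
def arm(s):
    a=[box(-20,16,s*7,s*19,0,14)]
    a.append(np.array([[16,s*7,0],[16,s*19,0],[36,s*12,0],[36,s*23,0],[16,s*7,14],[16,s*19,14],[36,s*12,9],[36,s*23,9]],float)); return a
SP=[p/1e3 for p in arm(1)+arm(-1)+[box(-20,-6,-19,19,0,14),box(-66,-18,-8,8,0,14),box(-66,-50,-8,8,14,48)]]
t=np.linspace(0,2*np.pi,24)
PR=[p/1e3 for p in[box(-75,75,-75,75,0,12),box(-50,50,-50,50,12,46),prism(np.c_[18*np.cos(t),18*np.sin(t)],58,70)]]
def render(s,parts,T,yaw,K=8,roi=None):
    c,sn=np.cos(yaw),np.sin(yaw);R=np.array([[c,-sn,0],[sn,c,0],[0,0,1]])
    u0,v0,u1,v1=roi;im=np.zeros(((v1-v0)*K,(u1-u0)*K),np.uint8)
    for p in parts:
        uv=np.array([proj(s,R@q+T) for q in p]); uv=(uv-[u0,v0]+.5)*K-.5
        cv2.fillConvexPoly(im,np.round(cv2.convexHull(uv.astype(np.float32))*16).astype(np.int32),1 and 255,shift=4)
    return cv2.resize(im,(u1-u0,v1-v0),interpolation=cv2.INTER_AREA)/255.
def fit(views,parts,x0,z=0.,free=3):
    """views: (snap, mask)"""
    data=[]
    for s,m in views:
        v,u=np.where(m);roi=(max(u.min()-12,0),max(v.min()-12,0),min(u.max()+13,560),min(v.max()+13,420))
        data.append((s,m[roi[1]:roi[3],roi[0]:roi[2]].astype(float),roi))
    def cost(p):
        T=np.array([p[0],p[1],z if free==3 else p[3]*.1])
        return sum(np.abs(render(s,parts,T,p[2]*10,roi=r)-m).sum()/m.sum() for s,m,r in data)
    x=np.array(x0,float);x[2]/=10
    best=None
    for k in range(3):
        sim=np.vstack([x]+[x+d for d in np.diag([.008/(k+1),.008/(k+1),.02/(k+1),.05][:len(x)])])
        r=minimize(cost,x,method="Nelder-Mead",options=dict(initial_simplex=sim,xatol=1e-5,fatol=1e-4,maxiter=250));x=r.x
    x=x.copy();x[2]*=10
    return x,r.fun
def mask(q,s,near=None):
    L=finder.masks_of(q,s)
    if near is not None:L=[l for l in L if np.hypot(*(np.array(l["at"])-near))<15]
    return L[0]["mask"] if L else None
E
python3 - <<'E'
from fit import *
np.set_printoptions(precision=4,suppress=True)
S={n:imaging.snapshot(n) for n in("scene","top")}
def go(q,parts,x0,near):
    V=[]
    for n in S:
        m=mask(q,S[n],near[n])
        if m is None: print("none",q,n);continue
        print(q,n,m.sum());V.append((S[n],m))
        x,f=fit(V[-1:],parts,x0);print(n,x,f)
    x,f=fit(V,parts,x0);print("both",x,f)
    return x,V
xs,V1=go("c_spacer",SP,[.56,-.3,0.],dict(scene=(150,284),top=(392,228)))
xp,V2=go("press",PR,[.64,.11,0.15],dict(scene=(300,229),top=(263,189)))
tiles=[]
for V,P,x,z in((V1,SP,xs,6),(V2,PR,xp,3)):
    for s,m in V:
        im=cv2.resize(s["pixels"],None,fx=z,fy=z,interpolation=cv2.INTER_CUBIC)
        r=render(s,P,np.array([x[0],x[1],0]),x[2],roi=(0,0,560,420))
        for mm,c in((m.astype(np.float32),(0,255,255)),(r.astype(np.float32),(0,255,0))):
            cs,_=cv2.findContours((cv2.resize(mm,None,fx=z,fy=z)>.5).astype(np.uint8),0,2);cv2.drawContours(im,cs,-1,c,1)
        v,u=np.where(m);cu,cv=int(u.mean()*z),int(v.mean()*z)
        tiles.append(im[max(cv-150,0):cv+150,max(cu-200,0):cu+200])
tiles=[cv2.resize(t,(400,300)) for t in tiles]
cv2.imwrite("pics/fit.png",np.vstack([np.hstack(tiles[:2]),np.hstack(tiles[2:4])]))
E
```

```text
c_spacer scene 399
scene [ 0.549  -0.2964 -0.066 ] 0.1672514619883041
c_spacer top 230
top [ 0.5509 -0.2946 -0.0731] 0.34601875532821824
both [ 0.5492 -0.2957 -0.0658] 0.5637633726259382
press scene 2520
scene [0.6469 0.1046 0.2681] 0.04262838468720822
press top 2193
top [0.6472 0.105  0.2601] 0.035869924805307436
both [0.6472 0.1048 0.261 ] 0.08022888377117074
```

View pics/fit.png

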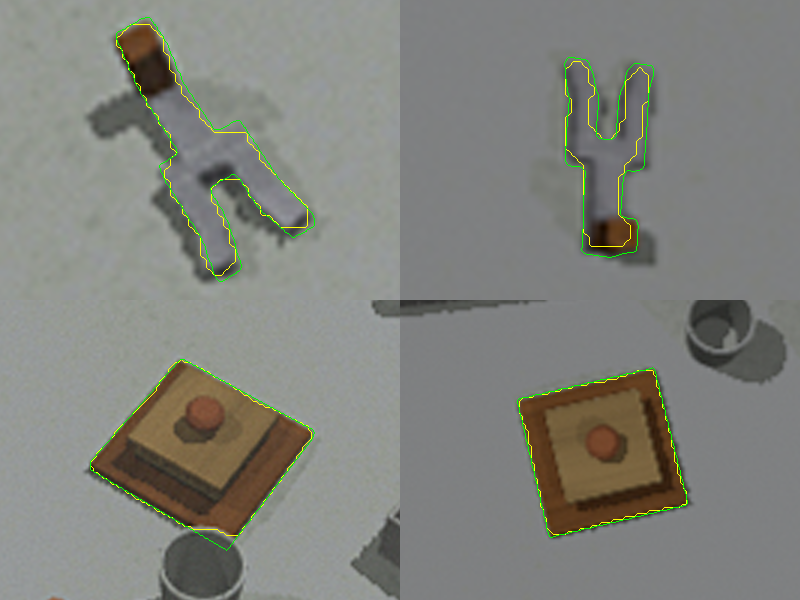

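Emit:
{"method": "drive_tool", "body": {
  "commands": [
    [[-0.98,-0.42,-0.07,-0.131],[-0.98,-0.42,-0.07,-0.131],[-0.98,-0.42,-0.07,-0.131],[-0.98,-0.42,-0.07,-0.131],[-0.98,-0.42,-0.07,-0.131],[-0.98,-0.42,-0.07,-0.131],[-0.98,-0.42,-0.07,-0.131],[-0.98,-0.42,-0.07,-0.131]]
  ],
  "hand": -1
}}

```text
time: 2.8
ee_pos: [0.4455, 0.4029, 0.2522]
orientation: [[-0.998, 0.063, -0.002], [0.063, 0.998, 0.001], [0.002, 0.001, -1.0]]
force: [-0.2, -0.1, -0.5]
gripper_width: 0.0855
grasp_force: 0.0
```

Emit:
{"method": "drive_tool", "body": {
  "commands": [
    [[-0.34,-0.95,0,0],[-0.34,-0.95,0,0],[-0.34,-0.95,0,0],[-0.34,-0.95,0,0],[-0.34,-0.95,0,0],[-0.34,-0.95,0,0]]
  ]
}}

```text
time: 3.55
ee_pos: [0.5311, 0.1055, 0.2523]
orientation: [[-0.997, 0.074, 0.001], [0.074, 0.997, -0.003], [-0.001, -0.003, -1.0]]
force: [-0.6, 1.7, -0.0]
gripper_width: 0.0853
grasp_force: 0.0
```

Emit:
{"method": "drive_tool", "body": {
  "commands": [
    [[-0.06,-0.95,0,0],[-0.06,-0.95,0,0],[-0.06,-0.95,0,0],[-0.06,-0.95,0,0],[-0.06,-0.95,0,0],[-0.06,-0.95,0,0]]
  ]
}}

```text
time: 4.3
ee_pos: [0.5292, -0.1771, 0.2521]
orientation: [[-0.998, 0.069, -0.0], [0.069, 0.998, -0.001], [0.0, -0.001, -1.0]]
force: [0.4, 1.5, 0.1]
gripper_width: 0.0852
grasp_force: 0.0
```

Emit:
{"method": "drive_tool", "body": {
  "commands": [
    [[0.099,-0.391,0.2,0],[0.099,-0.391,0.4,0],[0.099,-0.391,0.507,0],[0.099,-0.391,0.507,0],[0.099,-0.391,0.507,0],[0.099,-0.391,0.507,0],[0.099,-0.391,0.507,0],[0.099,-0.391,0.507,0]]
  ]
}}

```text
time: 5.3
ee_pos: [0.4926, -0.2905, 0.1015]
orientation: [[-0.998, 0.066, 0.002], [0.066, 0.998, -0.001], [-0.002, -0.001, -1.0]]
force: [0.1, 0.8, 0.2]
gripper_width: 0.0854
grasp_force: 0.0
```

```bash
python3 - <<'E'
from h import *
o=sensors.get_obs();print(o["ee_pos"],o["orientation"],o["q"])
S={n:imaging.snapshot(n) for n in("scene","top")}
z=5;T=[]
for n in S:
    s=S[n];im=cv2.resize(s["pixels"],None,fx=z,fy=z,interpolation=cv2.INTER_CUBIC)
    for X,c in((o["ee_pos"],(0,0,255)),([.4916,-.2919,.048],(0,255,0)),([.4916,-.2919,.1],(255,0,255))):
        p=(proj(s,X)+.5)*z;cv2.circle(im,tuple(int(v) for v in p),3,c,-1)
    a=[int(v) for v in (proj(s,[.5,-.29,.06])*z)];T.append(im[a[1]-250:a[1]+250,a[0]-200:a[0]+200])
cv2.imwrite("pics/pre.png",np.hstack(T))
E
```

```text
[ 0.49261228 -0.29053808  0.10151906] [[-9.97831771e-01  6.57787590e-02  2.21603940e-03]
 [ 6.57767800e-02  9.97833906e-01 -9.54450420e-04]
 [-2.27402181e-03 -8.06617018e-04 -9.99997089e-01]] [ 0.47832797  0.64984428  0.02589584  1.79900295 -0.02494446  0.69065686
  2.02310987]
```

View pics/pre.png

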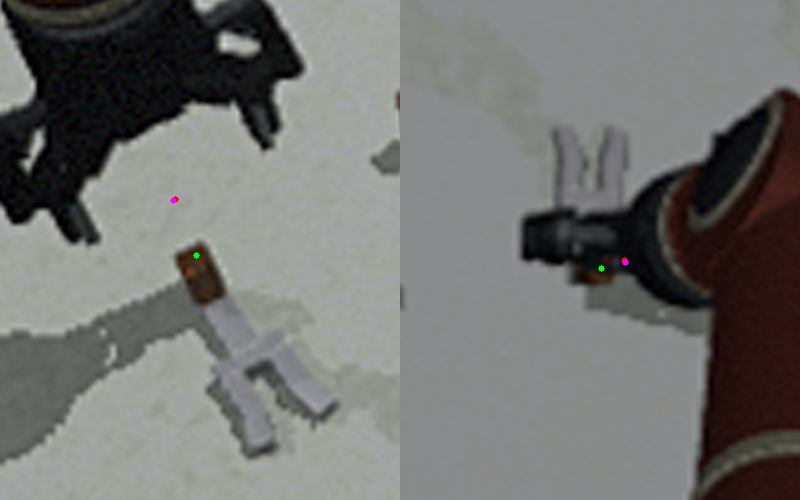

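Emit:
{"method": "drive_tool", "body": {
  "commands": [
    [[0.003,-0.004,0.1,0],[0.003,-0.004,0.2,0],[0.003,-0.004,0.25,0],[0.003,-0.004,0.282,0],[0.003,-0.004,0.282,0],[0.003,-0.004,0.282,0],[0.003,-0.004,0.282,0]]
  ]
}}

```text
time: 6.28
ee_pos: [0.4912, -0.2923, 0.0165]
orientation: [[-0.998, 0.067, 0.001], [0.067, 0.998, -0.001], [-0.001, -0.001, -1.0]]
force: [0.2, 0.1, -1.2]
gripper_width: 0.0856
grasp_force: 0.0
```

Emit:
{"method": "drive_tool", "body": {
  "commands": [
    [[0,0,0,0],[0,0,0,0],[0,0,0,0],[0,0,0,0],[0,0,0,0],[0,0,0,0],[0,0,0,0],[0,0,0,0]]
  ],
  "hand": 1,
  "force": 90
}}

```text
time: 7.28
ee_pos: [0.4908, -0.2923, 0.0159]
orientation: [[-0.998, 0.067, 0.0], [0.067, 0.998, -0.001], [-0.0, -0.001, -1.0]]
force: [-0.4, -1.4, 4.3]
gripper_width: 0.0148
grasp_force: 88.0
```

Emit:
{"method": "drive_tool", "body": {
  "commands": [
    [[0,0,-0.1,0],[0,0,-0.25,0],[0,0,-0.4,0],[0,0,-0.45,0],[0,0.1,-0.45,0],[0,0.3,-0.45,0],[0,0.5,-0.45,0],[0,0.7,-0.45,0],[0,0.85,-0.45,0],[0,0.9,-0.45,0],[0,0.9,-0.45,0]]
  ]
}}

```text
time: 8.65
ee_pos: [0.5079, -0.0219, 0.1496]
orientation: [[-0.998, 0.065, -0.003], [0.065, 0.998, -0.0], [0.003, -0.0, -1.0]]
force: [-0.2, -0.5, -2.1]
gripper_width: 0.0147
grasp_force: 87.9
```

```bash
cat > rel.py <<'E'
import sys
from h import *
# tool shift (normalised) to bring TCP to given x y z heading(deg of tool x)
o=sensors.get_obs();R=np.array(o["orientation"]);d=R.T@(np.array([float(v) for v in sys.argv[1:4]])-o["ee_pos"])
h=np.arctan2(R[1,0],R[0,0]);dh=(np.radians(float(sys.argv[4]))-h+np.pi)%(2*np.pi)-np.pi
print((d/.3).round(4),round(-dh/2,4),np.degrees(h).round(2))
E
python3 rel.py .5284 .073 .15 194.95
```

```text
[-0.0476  0.32   -0.0016] -0.1628 176.3
```

Emit:
{"method": "drive_tool", "body": {
  "commands": [
    [[-0.04,0.1,0.05,-0.08],[-0.047,0.22,0.1,-0.163],[-0.047,0.32,0.16,-0.163],[-0.047,0.32,0.16,-0.163],[-0.047,0.32,0.16,-0.163],[-0.047,0.32,0.16,-0.163],[-0.047,0.32,0.16,-0.163],[-0.047,0.32,0.16,-0.163]]
  ]
}}

```text
time: 9.65
ee_pos: [0.5294, 0.0717, 0.1029]
orientation: [[-0.967, -0.255, 0.001], [-0.255, 0.967, -0.0], [-0.0, -0.0, -1.0]]
force: [-0.3, 1.3, -0.5]
gripper_width: 0.015
grasp_force: 88.0
```

```bash
cat > look.py <<'E'
from fit import *
import sys
np.set_printoptions(precision=4,suppress=True)
o=sensors.get_obs();R=np.array(o["orientation"]);print(o["time"],o["ee_pos"],o["force"])
h=np.arctan2(R[1,0],R[0,0])-np.pi
z=o["ee_pos"][2]-.016;g=o["ee_pos"][:2]+.058*np.array([np.cos(h),np.sin(h)])
print("nominal spacer",g,z,np.degrees(h))
S={n:imaging.snapshot(n) for n in("scene","top")};T=[];K=5
for n in S:
    s=S[n];im=cv2.resize(s["pixels"],None,fx=K,fy=K,interpolation=cv2.INTER_CUBIC)
    for P,t,y,c in((SP,np.array([*g,z]),h,(0,255,0)),(PR[2:],np.array([.6472,.1048,0]),.261,(255,255,0))):
        r=render(s,P,t,y,roi=(0,0,560,420)).astype(np.float32)
        cs,_=cv2.findContours((cv2.resize(r,None,fx=K,fy=K)>.5).astype(np.uint8),0,2);cv2.drawContours(im,cs,-1,c,1)
    a=[int(v) for v in proj(s,[.6,.095,.06])*K];T.append(im[a[1]-250:a[1]+250,a[0]-200:a[0]+200])
cv2.imwrite(sys.argv[1],np.hstack(T))
E
python3 look.py pics/app.png
```

```text
9.65 [0.5294 0.0717 0.1029] [-0.3093  1.2905 -0.5177]
nominal spacer [0.5854 0.0866] 0.08693388156557241 -345.1972579298027
```

View pics/app.png

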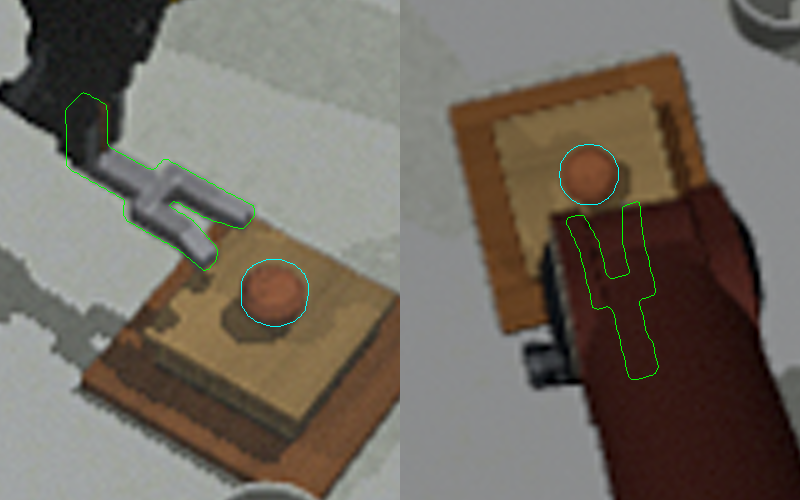

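Emit:
{"method": "drive_tool", "body": {
  "commands": [
    [[0,0.006,0.05,0],[0,0.006,0.1,0],[0,0.006,0.125,0],[0,0.006,0.135,0],[0,0.006,0.143,0],[0,0.006,0.143,0],[0,0.006,0.143,0],[0,0.006,0.143,0]]
  ]
}}

```text
time: 10.75
ee_pos: [0.5288, 0.074, 0.06]
orientation: [[-0.967, -0.256, 0.0], [-0.256, 0.967, 0.0], [-0.0, -0.0, -1.0]]
force: [-2.7, -0.6, 3.0]
gripper_width: 0.0145
grasp_force: 88.5
```

Emit:
{"method": "drive_tool", "body": {
  "commands": [
    [[0,0,0.002,0],[0,0,0.004,0],[0,0,0.004,0],[0,0,0.004,0]]
  ]
}}

```text
time: 11.25
ee_pos: [0.5287, 0.074, 0.0586]
orientation: [[-0.967, -0.256, -0.0], [-0.256, 0.967, -0.0], [0.0, -0.0, -1.0]]
force: [-3.6, -1.3, 5.5]
gripper_width: 0.0147
grasp_force: 88.7
```

```bash
python3 look.py pics/land.png; python3 rel.py .5912 .0898 .0588 194.8; for i in 1 2 3; do python3 -c "
from h import *
imaging.snapshot('top');o=sensors.get_obs();print(o['force'],o['ee_pos'],o['wrist_torque'])"; done
```

```text
11.25 [0.5287 0.074  0.0586] [-3.5821 -1.3274  5.4703]
nominal spacer [0.5848 0.0889] 0.04262592811677111 -345.14723210326616
[-0.2148 -0.0025 -0.0005] 0.0005 -165.15
[-2.84748779  0.14200253  4.97164897] [0.52874895 0.07397638 0.05865648] [-0.1086318   0.36513572 -0.0314153 ]
[-2.56663927 -1.19416716  5.11681254] [0.52870851 0.07400154 0.05861459] [-0.09456311  0.40135094  0.06210559]
[-3.63193379 -1.83860413  5.03942318] [0.52872872 0.07398113 0.05863636] [-0.08392756  0.36548503 -0.01787618]
```

View pics/land.png

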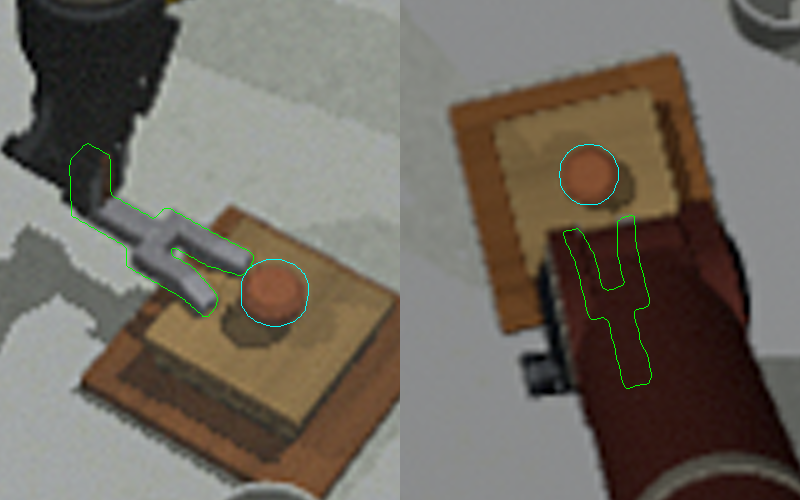

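Emit:
{"method": "drive_tool", "body": {
  "commands": [
    [[-0.01,0,0,0],[-0.02,0,0,0],[-0.03,0,0,0],[-0.04,0,0,0],[-0.05,0,0,0],[-0.06,0,0,0],[-0.07,0,0,0],[-0.08,0,0,0],[-0.08,0,0,0]]
  ]
}}

```text
time: 12.62
ee_pos: [0.5518, 0.0799, 0.0586]
orientation: [[-0.967, -0.256, -0.001], [-0.256, 0.967, -0.0], [0.001, -0.0, -1.0]]
force: [-3.0, -0.9, 4.7]
gripper_width: 0.0149
grasp_force: 88.9
```

Emit:
{"method": "drive_tool", "body": {
  "commands": [
    [[-0.01,0,0,0],[-0.02,0,0,0],[-0.03,0,0,0],[-0.035,0,0,0],[-0.04,0,0,0],[-0.045,0,0,0],[-0.05,0,0,0],[-0.05,0,0,0]]
  ]
}}

```text
time: 13.62
ee_pos: [0.566, 0.0836, 0.0586]
orientation: [[-0.967, -0.256, -0.001], [-0.256, 0.967, -0.001], [0.001, -0.0, -1.0]]
force: [-3.8, -1.2, 6.3]
gripper_width: 0.0146
grasp_force: 88.9
```

Emit:
{"method": "drive_tool", "body": {
  "commands": [
    [[-0.007,0,0,0],[-0.013,0,0,0],[-0.02,0,0,0],[-0.025,0,0,0],[-0.03,0,0,0],[-0.03,0,0,0]]
  ]
}}

```text
time: 14.38
ee_pos: [0.5745, 0.0858, 0.0586]
orientation: [[-0.967, -0.256, -0.002], [-0.256, 0.967, -0.001], [0.002, -0.0, -1.0]]
force: [-3.3, -0.3, 5.3]
gripper_width: 0.0147
grasp_force: 89.0
```

Emit:
{"method": "drive_tool", "body": {
  "commands": [
    [[-0.007,0,0,0],[-0.013,0,0,0],[-0.02,0,0,0],[-0.02,0,0,0]]
  ]
}}

```text
time: 14.88
ee_pos: [0.5805, 0.0872, 0.0586]
orientation: [[-0.967, -0.256, -0.001], [-0.256, 0.967, -0.001], [0.002, -0.001, -1.0]]
force: [-4.4, -1.7, 5.6]
gripper_width: 0.0146
grasp_force: 89.0
```

Emit:
{"method": "drive_tool", "body": {
  "commands": [
    [[-0.007,0,0,0],[-0.013,0,0,0],[-0.017,0,0,0],[-0.017,0,0,0]]
  ]
}}

```text
time: 15.38
ee_pos: [0.5852, 0.0884, 0.0585]
orientation: [[-0.967, -0.256, -0.002], [-0.256, 0.967, -0.001], [0.002, -0.001, -1.0]]
force: [-4.0, -1.8, 5.5]
gripper_width: 0.0148
grasp_force: 89.0
```

Emit:
{"method": "drive_tool", "body": {
  "commands": [
    [[-0.003,0,0,0],[-0.006,0,0,0],[-0.01,0,0,0],[-0.01,0,0,0]]
  ]
}}

```text
time: 15.88
ee_pos: [0.5881, 0.0891, 0.0585]
orientation: [[-0.967, -0.256, -0.002], [-0.256, 0.967, -0.001], [0.002, -0.001, -1.0]]
force: [-4.0, -2.2, 4.9]
gripper_width: 0.0146
grasp_force: 89.0
```

Emit:
{"method": "drive_tool", "body": {
  "commands": [
    [[-0.0015,0,0,0],[-0.003,0,0,0],[-0.003,0,0,0]]
  ]
}}

```text
time: 16.25
ee_pos: [0.5888, 0.0892, 0.0585]
orientation: [[-0.967, -0.256, -0.002], [-0.256, 0.967, -0.001], [0.002, -0.001, -1.0]]
force: [-3.9, -2.0, 6.4]
gripper_width: 0.0144
grasp_force: 89.0
```

Emit:
{"method": "drive_tool", "body": {
  "commands": [
    [[-0.0015,0,0,0],[-0.003,0,0,0],[-0.003,0,0,0]]
  ]
}}

```text
time: 16.62
ee_pos: [0.5888, 0.0892, 0.0585]
orientation: [[-0.967, -0.256, -0.004], [-0.256, 0.967, -0.002], [0.004, -0.001, -1.0]]
force: [-5.9, -1.1, 7.0]
gripper_width: 0.0146
grasp_force: 89.1
```

Emit:
{"method": "drive_tool", "body": {
  "commands": [
    [[-0.0015,0,0,0],[-0.003,0,0,0],[-0.003,0,0,0]]
  ]
}}

```text
time: 17.0
ee_pos: [0.5889, 0.0893, 0.0584]
orientation: [[-0.967, -0.256, -0.006], [-0.256, 0.967, -0.002], [0.006, -0.001, -1.0]]
force: [-7.0, -3.0, 8.7]
gripper_width: 0.0147
grasp_force: 89.3
```

Emit:
{"method": "drive_tool", "body": {
  "commands": [
    [[-0.0015,0,0,0],[-0.003,0,0,0],[-0.004,0,0,0],[-0.004,0,0,0]]
  ]
}}

```text
time: 17.5
ee_pos: [0.5889, 0.0893, 0.0583]
orientation: [[-0.967, -0.255, -0.008], [-0.255, 0.967, -0.003], [0.009, -0.001, -1.0]]
force: [-9.1, -2.5, 9.5]
gripper_width: 0.0148
grasp_force: 89.5
```

Emit:
{"method": "drive_tool", "body": {
  "commands": [
    [[-0.002,0,0,0],[-0.004,0,0,0],[-0.006,0,0,0],[-0.006,0,0,0],[-0.006,0,0,0]]
  ]
}}

```text
time: 18.12
ee_pos: [0.589, 0.0893, 0.0582]
orientation: [[-0.967, -0.255, -0.012], [-0.255, 0.967, -0.004], [0.012, -0.001, -1.0]]
force: [-10.7, -2.6, 12.1]
gripper_width: 0.0149
grasp_force: 89.8
```

Emit:
{"method": "drive_tool", "body": {
  "commands": [
    [[-0.002,0,-0.001,0],[-0.004,0,-0.002,0],[-0.006,0,-0.003,0],[-0.006,0,-0.003,0],[-0.006,0,-0.003,0]]
  ]
}}

```text
time: 18.75
ee_pos: [0.589, 0.0893, 0.0585]
orientation: [[-0.967, -0.255, -0.016], [-0.255, 0.967, -0.005], [0.016, -0.0, -1.0]]
force: [-13.8, -2.9, 11.0]
gripper_width: 0.0149
grasp_force: 89.7
```

Emit:
{"method": "drive_tool", "body": {
  "commands": [
    [[0,0,0,0],[0,0,0,0],[0.004,0,-0.001,0],[0.008,0,-0.002,0],[0.012,0,-0.004,0],[0.015,0,-0.004,0],[0.015,0,-0.004,0]]
  ]
}}

```text
time: 19.62
ee_pos: [0.5889, 0.0893, 0.0594]
orientation: [[-0.967, -0.255, -0.006], [-0.255, 0.967, -0.002], [0.007, -0.001, -1.0]]
force: [-5.2, -1.8, 2.8]
gripper_width: 0.0142
grasp_force: 88.6
```

Emit:
{"method": "drive_tool", "body": {
  "commands": [
    [[0,0,0,0],[0,0,0,0],[0,0,0,0],[0,0,0,0],[0,0,0,0],[0,0,0,0]]
  ],
  "hand": -1
}}

```text
time: 20.38
ee_pos: [0.5917, 0.0908, 0.0606]
orientation: [[-0.967, -0.256, 0.0], [-0.256, 0.967, 0.0], [-0.0, -0.0, -1.0]]
force: [0.4, 0.2, -0.3]
gripper_width: 0.0855
grasp_force: 0.0
```

Emit:
{"method": "drive_tool", "body": {
  "commands": [
    [[0,0,-0.05,0],[0,0,-0.15,0],[0,0,-0.3,0],[0.1,0,-0.45,0],[0.3,0,-0.5,0],[0.4,0,-0.5,0],[0.4,0,-0.5,0],[0.4,0,-0.5,0]]
  ]
}}

```text
time: 21.38
ee_pos: [0.4768, 0.0603, 0.2115]
orientation: [[-0.967, -0.257, 0.003], [-0.257, 0.967, 0.0], [-0.003, -0.0, -1.0]]
force: [-0.6, -0.2, -0.2]
gripper_width: 0.0853
grasp_force: 0.0
```

```bash
python3 - <<'E'
from fit import *
np.set_printoptions(precision=4,suppress=True)
S={n:imaging.snapshot(n) for n in("scene","top")};T=[];K=5
X=np.array([.6472,.1048,.044])
s=S["scene"]
m=mask("c_spacer",s)
if m is not None:
    print(fit([(s,m|(render(s,PR[2:],np.array([.6472,.1048,0]),0,roi=(0,0,560,420))>.5))],SP+[],[.6472,.1048,.26],z=.044))
for n in S:
    s=S[n];im=cv2.resize(s["pixels"],None,fx=K,fy=K,interpolation=cv2.INTER_CUBIC)
    r=render(s,SP,X,.258,roi=(0,0,560,420)).astype(np.float32)
    cs,_=cv2.findContours((cv2.resize(r,None,fx=K,fy=K)>.5).astype(np.uint8),0,2);cv2.drawContours(im,cs,-1,(0,255,0),1)
    a=[int(v) for v in proj(s,[.62,.1,.06])*K];T.append(im[a[1]-250:a[1]+250,a[0]-200:a[0]+200])
cv2.imwrite("pics/end.png",np.hstack(T))
E
```

```text
(array([0.6458, 0.1051, 0.2279]), np.float64(0.18739495798319328))
```

View pics/end.png

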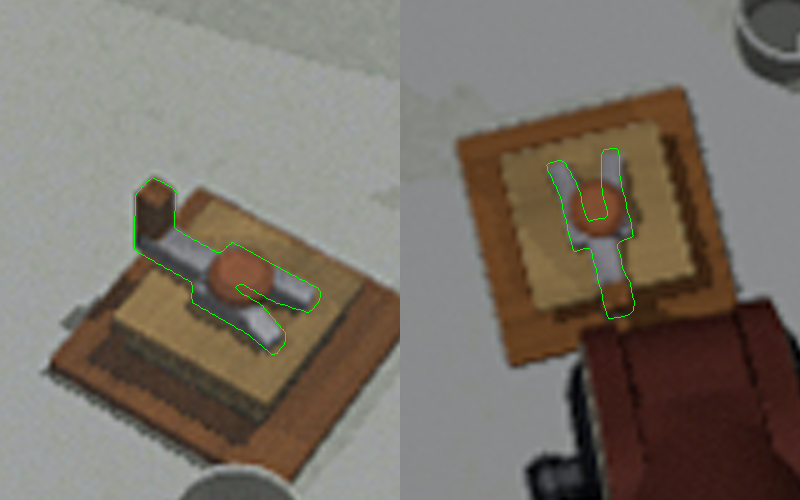

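The spacer is home on the rod, flat under the cap, with its outline matching the home pose at about (235,280) in the scene view. The gripper is clear of it.

```bash
python3 -c "
from station import order;print(order.finish_job())"
```

```text
the job is handed in; nothing more can be done
None
```

The C-spacer is clamped home on the rod between board and cap: I pushed it with about 14 N in total (roughly 9 to 10 N of that bearing on the rod by my estimate), released it with the arm clear, and handed the job in; no verdict came back.

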